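Fetch the shrimp tube from under the pump riser with the reacher

TASK

The grey ceramic shrimp tube has slid deep under the clear acrylic riser that carries the air pump. Pick up the orange reacher, reach its open jaws into the gap and squeeze its trigger to grip the tube there, draw the tube out and, still in the jaws, bring it close above the green feeding dish and ease the trigger to let it drop in from just above the rim. Then set the reacher back upright on its black mat in its old spot, jaws pointing the same way as before; never touch the tube with the fingers, do not tip the dish, and do not shift the jar or the tweezers.

Things in the scene. Friction and masses are not known exactly. Their poses are not given: they have to be found in the camera images.
- reacher: Loose upright hand reacher, 250 g. Origin: foot underside, midway between handle and trigger; x along the shaft to the jaws, z up. Orange foot 130 x 50 x 10 mm (x -60 to 70), orange handle post 26 wide (x -28 to -8, top z 92), black trigger post before it. 12 mm shaft at z 18 runs to a cross-bar at x 190 (96 wide, top z 25) with two parallel jaws. Weight centre about x 35 mm
- reacher_grip (a point): Good point to grip from above: midway between handle and trigger, 62 mm above the foot's underside; axes as reacher. Fingers close along x, one behind the handle, one before the trigger: 56 mm over both when released. A light squeeze (trigger in by 2 to 5 mm) holds the tool with jaws still wide open; squeezing on closes them and moves the tool by half the squeeze towards x
- reacher_mouth (a point): Point midway between the two jaws, 225 mm ahead of the reacher's origin along its x and 14 mm above the underside of its foot. Axes as reacher
- trigger (a joint): How far the trigger (22 mm wide, z 24 to 88 mm, front face at x = 28 mm when released) is squeezed towards the handle, in m: 0 released, 0.016 at its stop. A spring returns it, 7 N at 0 and 13 N at the stop. Each jaw moves in 1.375 times as far; they meet the tube at about 0.0116 when it lies along them; squeezing harder (20 N or more) then pinches it firmly
- jaw_left: Left jaw: steel plate with blue pad, 55 mm long (reacher x 198 to 253 mm), 24 mm tall (2 to 26 mm above the foot's underside). Inner face 30 mm left (+y) of the shaft line when released, 8 mm at the trigger's stop; outer face 8 mm farther out. Origin and axes as reacher, shifted sideways with the jaw
- jaw_right: The reacher's right jaw, the mirror image of the left one; both move together
- tube: Grey ceramic shrimp tube, 28 mm outside diameter, 45 mm long, about 35 g, lying on its flat footing on the shelf under the riser. Origin: underside centre; x along the tube's axis, z up
- tube_center (a point): Middle of the tube, 14 mm above its underside. Axes as tube
- riser: Fixed clear acrylic riser, black air pump on top. Origin: underside centre on the shelf. 170 mm deep along x, 240 wide along y. Its -x side is the open front; the gap is 58 mm high, 228 wide between 6 mm side walls; inside of its white back wall at x = +79 mm. Top surface z = 64 mm; the pump (x 7 to 77, y 25 to 110) reaches z = 136 mm
- dish: Green plastic feeding dish, round, open, upright, loose, about 120 g. Rim diameter 110 mm, rim 28 mm above its underside, its sides curve in to a floor about 6 mm above it. Origin: underside centre
- mat: Fixed thin black rubber mat, 320 mm along its x, 110 mm wide, 2 mm thick, on which the reacher stands, its x nearly along the mat's x. Origin: underside centre
- mat_rear (a point): Point on the mat's top, 110 mm behind its centre (-x), about where the reacher's origin stands at the start. Axes as mat
- mat_front (a point): Point on the mat's top, 115 mm ahead of its centre (+x), about under the reacher's mouth at the start. Axes as mat
- jar: Amber food jar with white cap, 44 mm across, 70 mm tall, loose; leave it alone. Origin: underside centre
- tweezers: Stainless steel tweezers, about 165 mm long, 7 mm high, lying flat along their x, loose; leave them alone. Origin: underside centre
Mind the look-alikes: they are no part of the job. There is more than one size of the dish; the job needs the middle-sized.

How it is judged:
By the outcome, as a careful person would: the job done as asked, in the order asked, and still so for the second after the job is handed in, with the robot touching nothing.
It also fails if it takes over 54 s, if anything falls off the work surface, if the arm or the gripper's body presses on something with over 40 N, if the wrist force passes 120 N, or if a joint passes its speed limit or range.

ROBOT

A 7-joint arm with a two-finger parallel gripper is mounted at the origin on the work surface. World frame = base frame: x ahead of the robot, y to its left, z up, the work surface at z = 0. Lengths are in mm, angles in degrees, forces in N, time in s.
With the tool pointing down it reaches from about 350 to 900 mm from the base axis. Payload 8.1 kg.
Tool frame: the origin (TCP) lies midway between the tips of the shut fingers; the grasp point (between the pads) lies ctrl.grip_point_offset behind it (ctrl.grip_point_offset is the distance from the TCP to the grasp point, in mm); x points along the fingers, y is the direction in which the jaws open and shut, and the axes are right-handed (so a half turn about x gives the same grasp; the last joint's range is limited). The gripper opens to 92 mm and grips with 3 to 60 N. Pads are 19 mm wide; open, the fingers measure 130 mm over their backs; the gripper's body (75 mm by 190 mm) begins 47 mm behind the grasp point.
Start: joints at [-5.879, 24.895, 1.432, 90.138, -0.665, 64.973, -4.303], TCP at [625.014, -0.027, 198.442] pointing down, gripper open.
Joint ranges: [-149.89, 149.89], [-25.12, 119.58], [-72.63, 75.52], [4.76, 147.25], [-75.54, 255.54], [6.69, 114.76], [-157.13, 157.13]. Speed limits (degrees/s): [127.2, 127.2, 172.46, 172.46, 180, 180, 180].

INTERFACE

Orientations are given as [roll, pitch, yaw] about the fixed x, y, z axes, in that order (R = Rz(yaw) Ry(pitch) Rx(roll)).
In Python, from station import telemetry, camera, get_calibration, ticket, ctrl gives the robot as it stands. The module is installed in compiled form; this text tells all that it offers.
- The arm moves only by the shell command python3 -m crank 'ROWS'. ROWS is JSON, a list that holds one entry, the list of rows, each a list of 7 numbers: the shift along the tool's x, y, z in m, then the turn, a rotation vector about the tool's x, y, z in degrees, then the opening, from -1 (shut) to 1 (fully open). In form: [[[tx, ty, tz, rx, ry, rz, fingers], ...]]. A call has 1 to 5 rows; each row shifts and turns the commanded pose from where the row before left it, along the tool's axes as they then stand; what a row does not reach is not made up. A row lasts 1/10 s, in which the tool goes at most 50 mm and 8.59 degrees, less where a joint would pass 70% of its speed; a pose out of reach is approached as far as the arm can. A call with a gripper value outside its range is refused whole. The fingers move at their own pace and stop on an object; the grip force is fixed at half the most. Time passes only in rows, so rows that do not move let the fingers close. It gives the time, the measured TCP pose, the force and the opening at its end, in the units of the state.
- telemetry.read_state(): the state, without advancing time (a new reading comes with each control period).
- camera(name): name is "scene" or "side" or "wrist"; returns (picture, depth): 420x560x3 uint8, red, green, blue; 420x560 float32, mm along the optical axis (not along the pixel's ray), 0 where there is no reading.
- get_calibration(name): a dict with "K" (3x3 intrinsics, pixels), "rvec" (rotation vector, rad) and "tvec" (3), from world to camera coordinates, as OpenCV has them; the wrist camera has in their place "mount" (4x4, takes a point from camera to tool coordinates, whose origin is the TCP and whose axes are the tool frame's). Camera axes: x right, y down, z forward; pixel columns grow to the right and rows downward; lengths in mm; the calibration is good to about 2 mm. A picture is of the moment at which its call begins: read the wrist's pose just before it. get_calibration takes no time and is no camera call.
- ticket.finish_job(): hands the job in, once; it reports no verdict.
The state is a dict: "time_s": time; "joint_positions": joint angles; "joint_velocities": joint speeds; "joint_torque": joint torques, N m; "tool_pos": TCP position; "orientation": TCP orientation; "wrist_force": force on the tool from outside, world axes, zero at the start; "wrist_torque": the same for the moment, N m; "grip_width": finger opening in mm.
Only numpy, scipy, OpenCV 4.12 (cv2) and the standard library are available. Lean on these libraries where they do the work, as an engineer would, in place of code of your own. Each camera call takes 0.05 s, during which the arm holds its last target. There are 200 camera calls.

## Working session

There is one attempt and no reset: what is moved stays moved. The work goes in short steps, Python scripts to look and compute and a shell command to move; the robot and the scene stay as the last step left them, time stands still between calls to the robot, and variables do not carry over. Pictures are saved under pics/ and viewed, about 8 in all and at most 12, crops included, and the job is handed in when it is done.

```bash
mkdir -p pics; cat > h.py <<'E'
import numpy as np, cv2
from scipy.spatial.transform import Rotation as R
from station import telemetry, camera, get_calibration, ticket, ctrl
def snap(n,f):
    s=telemetry.read_state(); p,d=camera(n); cv2.imwrite(f'pics/{f}.png',p[:,:,::-1]); np.savez(f'pics/{f}.npz',p=p,d=d,pos=s['tool_pos'],ori=s['orientation'],name=n); return p,d
def pose(z):
    n=str(z['name']); c=get_calibration(n); K=np.array(c['K'])
    if n=='wrist':
        T=np.eye(4);T[:3,:3]=R.from_euler('xyz',z['ori'],degrees=True).as_matrix();T[:3,3]=z['pos']
        T=T@np.array(c['mount'])
    else:
        T=np.eye(4);Rm=cv2.Rodrigues(np.array(c['rvec'],float))[0];T[:3,:3]=Rm.T;T[:3,3]=-Rm.T@np.array(c['tvec']).ravel()
    return K,T
def px(f,u,v,zp=None):
    """world point at pixel, by depth or on plane z=zp"""
    z=np.load(f'pics/{f}.npz');K,T=pose(z)
    r=np.linalg.inv(K)@np.array([u,v,1.]);
    if zp is None: return (T@np.append(r*z['d'][int(v),int(u)],1))[:3]
    w=T[:3,:3]@r; return T[:3,3]+w*(zp-T[2,3])/w[2]
def proj(f,P):
    z=np.load(f'pics/{f}.npz');K,T=pose(z);q=np.linalg.inv(T)@np.append(P,1);q=K@q[:3];return q[:2]/q[2]
E
python3 - <<'E'
from h import *
for n in('scene','side','wrist'): snap(n,n+'0')
print(telemetry.read_state(),ctrl.grip_point_offset)
a=[cv2.imread(f'pics/{n}0.png') for n in('scene','side')]
E
```

```text
{'time_s': 0.15, 'joint_positions': array([-5.87892887, 24.92720878,  1.4299681 , 90.1745367 , -0.66443163,
       64.97474253, -4.30319025]), 'joint_velocities': array([ 0.07510016, -0.16189181, -0.00035602, -0.17347868,  0.072948  ,
       -0.09266873,  0.01717175]), 'joint_torque': array([ 9.13879558e-04, -6.68263149e+01,  9.85680185e-01, -3.14695251e+01,
       -6.03506877e-02,  3.94195947e-02,  8.07748006e-05]), 'tool_pos': array([ 6.24591159e+02, -3.62568163e-02,  1.97843363e+02]), 'orientation': array([ -84.92895112,   89.93181028, -174.93181186]), 'wrist_force': array([-0.67747889,  0.01056244,  0.22140566]), 'wrist_torque': array([-0.01015016,  0.01815992,  0.01987734]), 'grip_width': 91.71990653829299} 18.8
```

View pics/scene0.png

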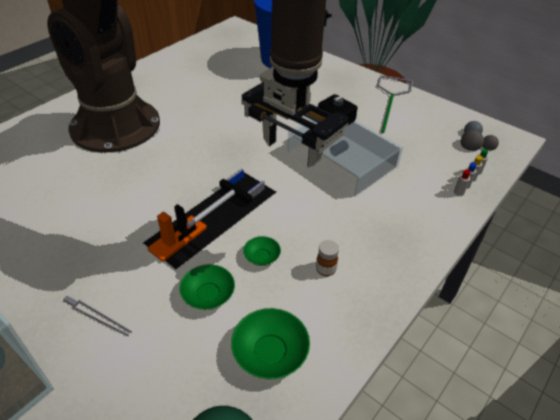

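View pics/side0.png

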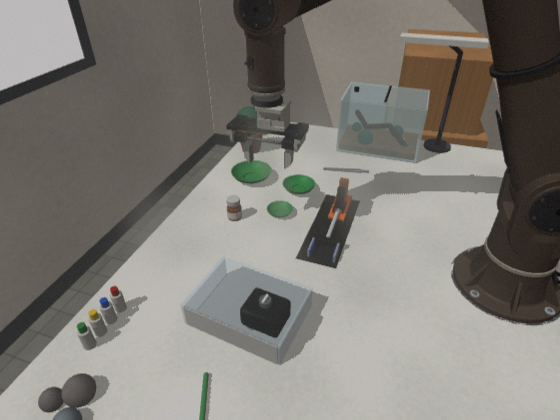

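The scene shows the reacher on its mat (scene pixels 145–275, 170–265), jaws toward the riser at about (345,150). The three dishes are at (262,251), (207,288) and (270,343). The jar is at (327,258) and the tweezers at (97,315).

```bash
python3 - <<'E'
from h import *
a=cv2.imread('pics/scene0.png');b=cv2.imread('pics/side0.png')
c1=cv2.resize(a[100:200,270:410],None,fx=2.8,fy=2.8,interpolation=2)
c2=cv2.resize(a[165:275,135:285],None,fx=2.6,fy=2.6,interpolation=2)
c3=cv2.resize(b[255:365,175:320],None,fx=2.75,fy=2.75,interpolation=2)
c4=cv2.resize(b[170:270,290:370],None,fx=2.9,fy=2.9,interpolation=2)
o=np.zeros((600,800,3),np.uint8)
for c,x,y in((c1,0,0),(c2,400,0),(c3,0,295),(c4,420,300)):
    h,w=c.shape[:2];h=min(h,600-y);w=min(w,800-x);o[y:y+h,x:x+w]=c[:h,:w]
cv2.imwrite('pics/crop0.png',o)
# dishes: rim circle fit
for u,v in((262,240),(207,268),(270,312)): print(px('scene0',u,v))
p=np.load('pics/scene0.npz');h=cv2.cvtColor(p['p'],cv2.COLOR_RGB2HSV)
m=((h[...,0]>50)&(h[...,0]<75)&(h[...,1]>150)).astype(np.uint8)
n,l,s,c=cv2.connectedComponentsWithStats(m)
for i in range(1,n):
    if s[i,4]>150:
        P=np.array([px('scene0',u,v) for v,u in zip(*np.where(l==i))]);t=P[P[:,2]>20]
        print(s[i],P[:,2].max(), (t.min(0)+t.max(0))/2 if len(t) else 0, np.ptp(t,axis=0) if len(t) else 0)
E
```

```text
[605.20284902 -64.15482699  12.77357332]
[ 575.804456   -200.56734913   22.113409  ]
[ 745.16970764 -201.1514675    31.76915439]
[244 237  36  28 774] 817.1418277507674 [ 831.60360562 -324.20122783  418.57162046] [480.43136939 536.61383106 797.14041459]
[ 180  265   54   44 1843] 817.1418277507674 [ 813.47435764 -386.7247339   418.59570276] [516.68986535 411.56681892 797.09224998]Traceback (most recent call last):
  File "<stdin>", line 18, in <module>
  File "h.py", line 16, in px
    z=np.load(f'pics/{f}.npz');K,T=pose(z)
                                   ~~~~^^^
  File "h.py", line 7, in pose
    n=str(z['name']); c=get_calibration(n); K=np.array(c['K'])
                        ~~~~~~~~~~~~~~~^^^
ValueError: time passes only in moves, steps and waits
```

View pics/crop0.png

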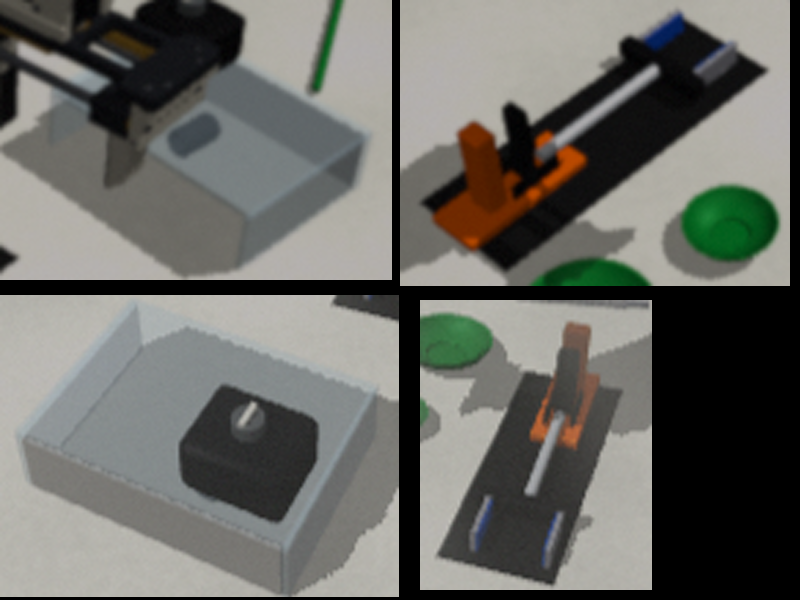

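View pics/wrist0.png

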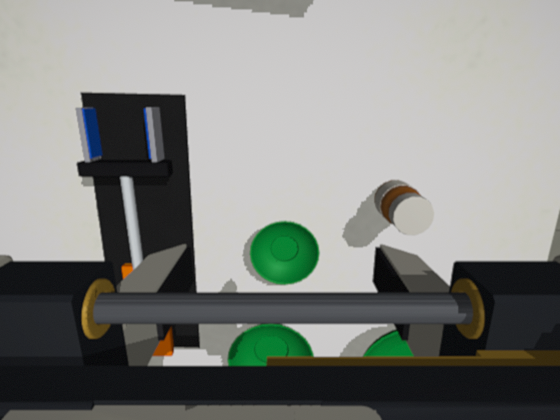

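```bash
python3 - <<'E'
import re
from station import get_calibration
import pickle; pickle.dump({n:get_calibration(n) for n in('scene','side','wrist')},open('cal.pkl','wb'))
s=open('h.py').read().replace("get_calibration(n); K","CAL[n]; K").replace("def snap","import pickle; CAL=pickle.load(open('cal.pkl','rb'))\ndef snap",1)
open('h.py','w').write(s)
E
python3 - <<'E'
from h import *
np.set_printoptions(precision=1,suppress=True)
def L(t,f,pts,z):
    print(t,*[px(f,u,v,z)[:2] for u,v in pts])
L('mat sc','scene0',[(143.5,243.1),(176.2,268.1),(276.5,191.9),(243.8,170)],2)
L('mat sd','side0',[(326.2,195.2),(359.7,201),(296.6,258.3),(335.9,267.6)],2)
L('mat wr','wrist0',[(82,93),(186,96)],2)
L('riser sd','side0',[(225.2,257.9),(311.7,288.8),(278.6,345.9),(182.3,306.6)],64)
L('riser sc','scene0',[(401,148.9),(356.8,175.7)],64)
L('riser sd bot','side0',[(278.6,364)],0)
L('tube','scene0',[(338.9,148.2),(331,153),(347,143)],14)
print(px('scene0',339,148))
# handle top, trigger top z92/88 
L('handle','scene0',[(135+79/2.6,165+128/2.6)],92)
L('trig','scene0',[(135+115/2.6,165+107/2.6)],88)
L('handle sd','side0',[(290+156/2.9,170+26/2.9)],92)
L('shaft wr','wrist0',[(126,178),(138,262)],24)
L('jawL/R in wr','wrist0',[(88,107),(101,157),(144,107),(157,160)],26)
z=np.load('pics/scene0.npz');K,T=pose(z);h=cv2.cvtColor(z['p'],cv2.COLOR_RGB2HSV)
m=((h[...,0]>50)&(h[...,0]<75)&(h[...,1]>150)).astype(np.uint8)
n,l,s,c=cv2.connectedComponentsWithStats(m)
for i in range(1,n):
    if s[i,4]>150:
        # topmost contour ~ rim: project pixels to z=28
        P=np.array([px('scene0',u,v,28) for v,u in zip(*np.where(l==i))])
        print('dish',s[i],(P.min(0)+P.max(0))/2,np.ptp(P,axis=0))
E
```

```text
mat sc [ 409.5 -233. ] [ 514.9 -232.7] [523.3  82.8] [408.1  90.5]
mat sd [ 512.  -226.2] [ 402.6 -228.1] [516.5  89.1] [409.6  89.6]
mat wr [414.7  88.7] [524.4  85.7]
riser sd [665.1 206.6] [437.4 234.9] [459.6 397.6] [687.7 373.6]
riser sc [698.2 355.1] [671.  197.2]
riser sd bot [460.6 396.5]
tube [547.2 311.2] [543.3 280.8] [550.7 344.2]
[579.1 256.7  63.2]
handle [ 454.8 -193.3]
trig [ 455.2 -156.4]
handle sd [ 456.2 -199. ]
shaft wr [459.3   1.8] [460.2 -96.8]
jawL/R in wr [431.7  74.8] [437.1  24.6] [487.8  74.8] [495.2  21.5]
dish [244 237  36  28 774] [631. -96.  28.] [72.6 74.5  0. ]
dish [ 180  265   54   44 1843] [ 609.6 -234.9   28. ] [103.2 104.    0. ]
dish [ 232  309   77   70 4215] [ 783.7 -245.9   28. ] [136.6 137.5   0. ]
```

```bash
python3 - <<'E'
from h import *
np.set_printoptions(precision=2,suppress=True)
s=telemetry.read_state();print(R.from_euler('xyz',s['orientation'],degrees=True).as_matrix())
print(CAL['wrist']['mount'],CAL['wrist']['K'])
K,T=pose(np.load('pics/scene0.npz'));print('cam',T[:3,3])
K,T=pose(np.load('pics/wrist0.npz'));print('wcam',T)
print('tweezers',[px('scene0',u,v,3)[:2] for u,v in((68,299),(130,332))],'jar',px('scene0',328,246,70))
print([px('wrist0',u,v,0)[:2] for u,v in((280,0),(280,210))])
E
```

```text
[[-0.  1. -0.]
 [-0. -0. -1.]
 [-1. -0.  0.]]
[[  -0.     -0.29    0.96 -186.82]
 [   1.     -0.      0.      1.8 ]
 [  -0.      0.96    0.29  -79.47]
 [   0.      0.      0.      1.  ]] [[343.79   0.   282.64]
 [  0.   343.79 206.02]
 [  0.     0.     1.  ]]
cam [1071.82 -592.51  817.14]
wcam [[  1.    -0.     0.   626.58]
 [  0.    -0.96  -0.29  79.4 ]
 [  0.     0.29  -0.96 384.56]
 [  0.     0.     0.     1.  ]]
tweezers [array([ 412.9 , -422.69]), array([ 563.51, -389.85])] jar [748.97 -27.12  70.  ]
[array([624.17, 176.21]), array([623.71, -41.6 ])]
```

```bash
python3 -m crank '[[[-0.02,-0.016,-0.038,0,0,0,1],[-0.02,-0.016,-0.038,0,0,0,1],[-0.02,-0.016,-0.038,0,0,0,1],[-0.02,-0.016,-0.038,0,0,0,1],[-0.02,0,-0.038,0,0,0,1]]]'
python3 -m crank '[[[0,0,-0.038,0,0,0,1],[0,0,-0.038,0,0,0,1],[0,0,-0.038,0,0,0,1],[0,0,-0.038,0,0,0,1],[0,0,0,0,0,0,1]]]'
python3 - <<'E'
from h import *
snap('wrist','w1'); 
a=cv2.imread('pics/w1.png');cv2.imwrite('pics/w1b.png',cv2.resize(a[20:330,100:500],(800,600)[:2] if 0 else (774,600),interpolation=2))
E
```

```text
time_s: 0.65
tool_pos: [559.0, 191.6, 299.6]
orientation: [-101.8, 90.0, 168.2]
wrist_force: [1.3, 0.7, -0.6]
grip_width: 91.7
time_s: 1.15
tool_pos: [558.3, 348.6, 297.0]
orientation: [-128.5, 89.8, 141.9]
wrist_force: [-1.0, 0.1, -0.7]
grip_width: 91.4
```

View pics/w1b.png

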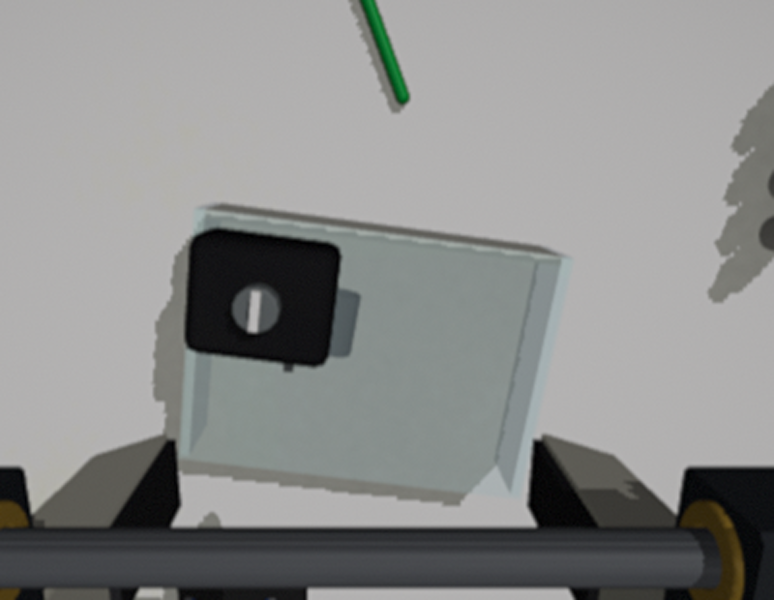

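```bash
python3 - <<'E'
from h import *
np.set_printoptions(precision=1,suppress=True)
def L(t,pts,z):
    P=[px('w1',100+x/1.935,20+y/1.9355,z)[:2] for x,y in pts]; print(t,*P); return P
P=L('tube edge',[(360,293),(350,357)],17)
e=P[0]-P[1];print('len',np.linalg.norm(e),'yaw',np.degrees(np.arctan2(e[1],e[0])))
n=e/np.linalg.norm(e);print('center',(P[0]+P[1])/2+14*np.array([-n[1],n[0]]))
L('riser top FL,BL,BR,FR',[(180,458),(197,208),(570,257),(524,497)],64)
L('pump top',[(190,232),(340,245),(328,363),(187,350)],136)
K,T=pose(np.load('pics/w1.npz'));print(T[:3,3])
K,T=pose(np.load('pics/scene0.npz'));print(px('scene0',331,153,5)[:2],px('scene0',347,143,25)[:2])
E
```

```text
tube edge [564.9 337.7] [558.1 290.2]
len 47.9863562107456 yaw 81.85700612996665
center [547.7 316. ]
riser top FL,BL,BR,FR [441.6 230.5] [463.3 399.1] [696.4 370.9] [681.2 202.7]
pump top [475.5 391.8] [553.  385.8] [546.6 321.7] [469.9 328.5]
[560.  427.7 484. ]
[537.3 290.6] [557.9 331.3]
```

The wrist view shows the tube's right edge at crop (350–360, 293–357), half hidden by the pump, and aligned with the riser. Its yaw is about 82° and its centre about (547.5, 315). Next I move to the reacher.

```bash
python3 -m crank '[[[0.01,-0.009,0.045,0,0,0,1],[0.01,-0.009,0.045,0,0,0,1],[0.01,-0.009,0.045,0,0,0,1],[0.01,-0.009,0.045,0,0,0,1],[0.01,-0.009,0.045,0,0,0,1]]]'
python3 -m crank '[[[0.01,-0.009,0.045,0,0,0,1],[0.01,-0.009,0.045,0,0,0,1],[0.01,-0.009,0.045,0,0,0,1],[0.01,-0.009,0.045,0,0,0,1],[0.01,-0.009,0.045,0,0,0,1]]]'
python3 -m crank '[[[0,-0.009,0.045,-8,0,0,1],[0,0,0,-8,0,0,1],[0,0,0,-8,0,0,1],[0,0,0,-8,0,0,1],[0,0,0,-8,0,0,1]]]'
python3 -m crank '[[[0,0,0,-8,0,0,1],[0,0,0,-8,0,0,1],[0,0,0,-8,0,0,1],[0,0,0,-8,0,0,1],[0,0,0,-8,0,0,1]]]'
python3 -m crank '[[[0,0,0,-8,0,0,1],[0,0,0,-2,0,0,1],[0,0,0,0,0,0,1]]]'
python3 - <<'E'
from h import *
np.set_printoptions(precision=3,suppress=True)
s=telemetry.read_state();print(R.from_euler('xyz',s['orientation'],degrees=True).as_matrix(),s['joint_positions'])
snap('wrist','w2');snap('scene','s2');snap('side','d2')
o=np.zeros((600,800,3),np.uint8);o[:420,:560]=cv2.imread('pics/w2.png')
b=cv2.imread('pics/d2.png')[170:270,290:370];o[:300,560:800]=cv2.resize(b,(240,300),interpolation=2)
b=cv2.imread('pics/s2.png')[165:275,135:285];o[425:600,:240]=cv2.resize(b,(240,175))
cv2.imwrite('pics/c2.png',o)
E
```

```text
time_s: 1.7
tool_pos: [515.2, 113.8, 248.1]
orientation: [28.1, 90.0, -62.0]
wrist_force: [1.2, -0.2, 0.6]
grip_width: 91.7
time_s: 2.2
tool_pos: [469.7, -110.8, 198.3]
orientation: [57.7, 90.0, -32.4]
wrist_force: [0.9, -0.0, 0.7]
grip_width: 92.2
time_s: 2.7
tool_pos: [461.9, -150.7, 198.5]
orientation: [-71.6, 90.0, -122.0]
wrist_force: [0.2, 0.3, -1.0]
grip_width: 91.7
time_s: 3.2
tool_pos: [461.9, -150.7, 198.5]
orientation: [-107.8, 90.0, -118.2]
wrist_force: [-0.8, 0.5, 0.8]
grip_width: 91.5
time_s: 3.5
tool_pos: [462.1, -150.6, 198.5]
orientation: [-120.9, 90.0, -121.6]
wrist_force: [-0.8, 0.3, 0.3]
grip_width: 91.7
[[-0.     0.012  1.   ]
 [-0.     1.    -0.012]
 [-1.    -0.    -0.   ]] [ 16.237  12.327  -5.387 108.587   1.361  59.153  99.585]
```

View pics/c2.png

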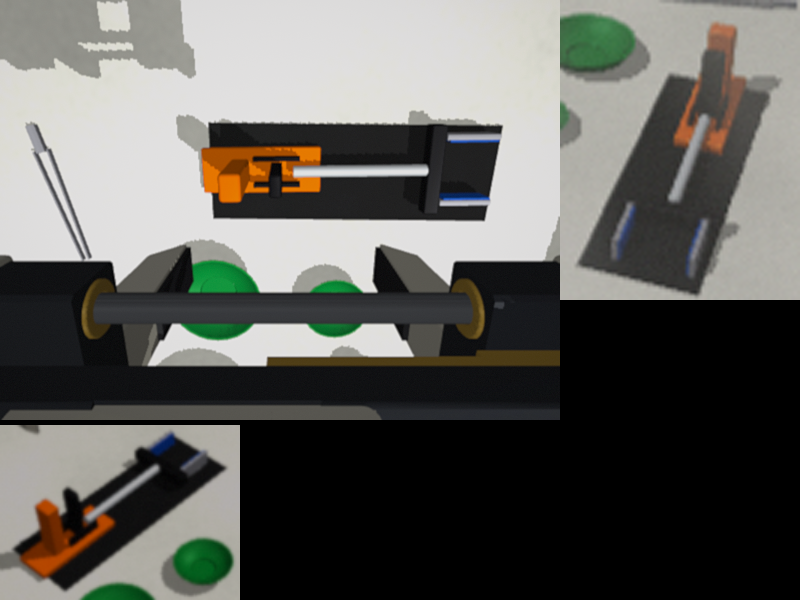

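```bash
python3 - <<'E'
from h import *
np.set_printoptions(precision=1,suppress=True)
def L(t,f,pts,z): print(t,*[px(f,u,v,z)[:2] for u,v in pts])
L('mat BL,BR,FL,FR','w2',[(209,123),(214,219),(502,125),(487,220)],2)
L('foot','w2',[(203,149),(320,147),(321,192),(205,191)],12)
L('shaft ctr','w2',[(296,173),(425,170)],26)
L('bar top','w2',[(437,125),(433,212)],27)
L('jaw tips L,R outer','w2',[(501,136),(489,204)],28)
z=np.load('pics/w2.npz');h=cv2.cvtColor(z['p'],cv2.COLOR_RGB2HSV)
K,T=pose(z)
def cloud(m):
    v,u=np.where(m&(z['d']>0));d=z['d'][v,u];r=np.linalg.inv(K)@np.stack([u,v,np.ones_like(u)]);return (T[:3,:3]@(r*d)).T+T[:3,3]
v,u=np.indices(z['d'].shape);m=(h[...,0]<20)&(h[...,1]>180)&(h[...,2]>80)&(v<240)&(u>190)&(u<330)
P=cloud(m);print('orange zmax',P[:,2].max());
Q=P[P[:,2]>85];print('handle top',Q.min(0),Q.max(0),Q.mean(0),len(Q))
Q=P[(P[:,2]<16)&(P[:,2]>8)];print('foot top',np.percentile(Q,[1,99],axis=0))
m=(h[...,2]<40)&(v<200)&(v>160)&(u>265)&(u<285);P=cloud(m);Q=P[P[:,2]>75];print('trig top',Q.min(0),Q.max(0),len(Q))
E
```

```text
mat BL,BR,FL,FR [ 403.2 -227.3] [ 513.2 -229.5] [409.1  91.3] [518.5  92.5]
foot [ 429.9 -233.7] [ 429.3 -107.4] [ 479.4 -105.3] [ 476.6 -235.1]
shaft ctr [ 454.6 -133.8] [453.    2.8]
bar top [406.6   9.5] [499.6  16.1]
jaw tips L,R outer [418.3  76. ] [490.9  75.4]
orange zmax 96.9050691199148
handle top [ 440.9 -205.3   85. ] [ 466.9 -149.6   96.9] [ 452.8 -194.    93.5] 704
foot top [[ 429.2 -234.7    9.9]
 [ 478.1 -108.4   14.4]]
trig top [ 443.  -161.1   76.1] [ 464.5 -149.5   92.3] 299
```

```bash
python3 -m crank '[[[0.03,-0.008,-0.003,0,0,0,1],[0.03,-0.008,-0.003,0,0,0,1],[0.03,-0.009,-0.002,0,0,0,1],[0.03,0,0,0,0,0,1],[0.02,0,0,0,0,0,1]]]'
python3 -m crank '[[[0.013,0,0,0,0,0,1],[0,0,0,0,0,0,0.4],[0,0,0,0,0,0,0.2],[0,0,0,0,0,0,0.14],[0,0,0,0,0,0,0.14]]]'
python3 -m crank '[[[0,0,0,0,0,0,0.14],[0,0,0,0,0,0,0.14]]]'
```

```text
time_s: 4.15
tool_pos: [453.5, -174.8, 56.7]
orientation: [174.1, 89.9, 173.4]
wrist_force: [0.5, -0.2, -0.0]
grip_width: 91.4
time_s: 4.65
tool_pos: [455.3, -174.8, 46.3]
orientation: [-21.0, 89.9, -21.7]
wrist_force: [-0.5, -2.7, 2.5]
grip_width: 64.4
time_s: 4.85
tool_pos: [455.3, -175.8, 46.3]
orientation: [-39.9, 89.9, -40.6]
wrist_force: [-1.6, -5.4, 5.3]
grip_width: 53.4
```

```bash
python3 -m crank '[[[0,0,0,0,0,0,0.13],[0,0,0,0,0,0,0.13],[-0.005,0,0,0,0,0,0.13],[-0.01,0,0,0,0,0,0.13],[-0.01,0,0,0,0,0,0.13]]]'
python3 -m crank '[[[-0.01,0,0,0,0,0,0.13],[0,0,0,0,0,0,0.13],[0,0,0,0,0,0,0.13]]]'
python3 - <<'E'
from h import *
np.set_printoptions(precision=3,suppress=True)
s=telemetry.read_state();print(s['tool_pos'],R.from_euler('xyz',s['orientation'],degrees=True).as_matrix(),s['wrist_force'],s['wrist_torque'])
snap('wrist','w3');snap('side','d3')
o=np.zeros((420,800,3),np.uint8);o[:420,:560]=cv2.imread('pics/w3.png')
b=cv2.imread('pics/d3.png')[170:270,290:370];o[:300,560:800]=cv2.resize(b,(240,300),interpolation=2)
cv2.imwrite('pics/c3.png',o)
E
```

```text
time_s: 5.35
tool_pos: [454.3, -174.0, 71.1]
orientation: [141.5, 90.0, 140.9]
wrist_force: [-0.2, 0.4, -1.6]
grip_width: 52.0
time_s: 5.65
tool_pos: [454.8, -174.5, 80.8]
orientation: [-13.9, 89.9, -14.5]
wrist_force: [0.4, 0.1, -2.6]
grip_width: 52.0
[ 454.782 -174.493   80.809] [[ 0.001  0.011  1.   ]
 [-0.     1.    -0.011]
 [-1.    -0.     0.001]] [ 0.395  0.109 -2.623] [ 0.002 -0.061 -0.018]
```

View pics/c3.png

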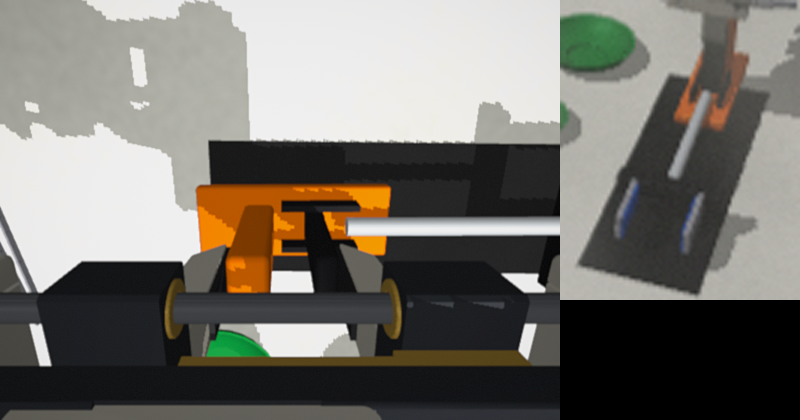

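```bash
python3 - <<'E'
from h import *
np.set_printoptions(precision=1,suppress=True)
for f,ps in(('w3',[(355,226),(420,226),(480,226),(550,226),(210,190),(210,240),(380,195),(350,192)]),('d3',[(323,225),(316.5,228)])):
    print(f,*[px(f,u,v) for u,v in ps])
z=np.load('pics/w3.npz');d=z['d']
# shaft centre columns
for u in(360,420,480,550):
    col=z['p'][200:250,u].astype(int).min(1);r=np.where(col>130)[0]+200;c=(r.min()+r.max())/2;print(u,c,px('w3',u,c))
E
```

```text
w3 [ 451.4 -126.1   61.6] [451.9 -84.5  61.3] [452.8 -45.5  60.2] [453.   -1.   60.8] [ 430.1 -219.8   48.1] [ 465.6 -222.4   47.8] [ 435.1 -107.3   46.6] [ 432.9 -127.3   46.5]
d3 [483.6 -68.7   4.3] [482.8  20.2  62. ]
360 227.5 [ 452.8 -122.6   60.6]
420 227.0 [453.  -84.   60.2]
480 226.5 [453.1 -45.5  60.3]
550 226.5 [453.3  -1.   60.9]
```

The reacher is held level in the pads (posts at pixels 250 and 325, shaft along row 227), and its foot is about 36 mm up. I now go to the pre-insertion pose.

```bash
python3 -m crank '[[[0,0.011,0.004,0,0,0,0.13],[0,0.022,0.009,0,0,0,0.13],[0,0.025,0.010,0,0,0,0.13],[0,0.025,0.010,0,0,0,0.13],[0,0.02,0.008,0,0,0,0.13]]]'
python3 -m crank '[[[0,0.0105,0.004,1,0,0,0.13],[-0.000,0,0,2,0,0,0.13],[0.01,0,0,2,0,0,0.13],[0.01,0,0,1.9,0,0,0.13],[0.007,0,0,0,0,0,0.13]]]'
python3 -m crank '[[[0,0,0,0,0,0,0.13],[0,0,0,0,0,0,0.13]]]'
python3 - <<'E'
from h import *
np.set_printoptions(precision=2,suppress=True)
s=telemetry.read_state();M=R.from_euler('xyz',s['orientation'],degrees=True).as_matrix();print(M)
d=np.array([519.4,87.7,49.3])-s['tool_pos'];print(s['tool_pos'],'yaw',np.degrees(np.arctan2(M[1,1],M[0,1])),'tool delta',M.T@d)
snap('scene','s4');snap('side','d4');snap('wrist','w4')
o=np.zeros((600,800,3),np.uint8)
b=cv2.imread('pics/s4.png')[80:260,180:420];o[:300,:400]=cv2.resize(b,(400,300),interpolation=2)
b=cv2.imread('pics/d4.png')[190:370,170:410];o[:300,400:]=cv2.resize(b,(400,300),interpolation=2)
b=cv2.imread('pics/w4.png');o[300:,:400]=cv2.resize(b,(400,300),interpolation=2)
cv2.imwrite('pics/c4.png',o)
E
```

```text
time_s: 6.25
tool_pos: [497.2, -69.2, 80.1]
orientation: [109.2, 90.0, 108.7]
wrist_force: [-0.1, -0.2, -3.0]
grip_width: 52.3
time_s: 6.75
tool_pos: [500.5, -60.4, 52.5]
orientation: [168.8, 89.9, 161.3]
wrist_force: [-0.9, -0.8, -2.3]
grip_width: 51.9
time_s: 6.95
tool_pos: [500.8, -61.1, 53.4]
orientation: [167.8, 90.0, 160.3]
wrist_force: [-0.2, -0.9, -1.2]
grip_width: 51.8
[[-0.    0.13  0.99]
 [ 0.    0.99 -0.13]
 [-1.    0.   -0.  ]]
[500.76 -61.12  53.37] yaw 82.53828683905697 tool delta [  4.08 149.98  -0.84]
```

View pics/c4.png

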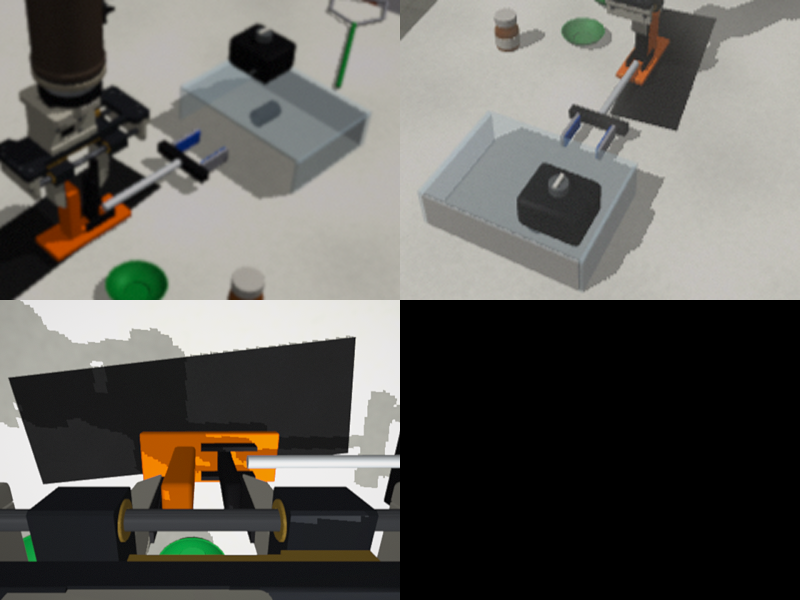

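```bash
python3 - <<'E'
from h import *
np.set_printoptions(precision=1,suppress=True)
for u,v in((360,226),(540,226)):
  z=np.load('pics/w4.npz');col=z['p'][200:250,u].astype(int).min(1);r=np.where(col>130)[0]+200;c=(r.min()+r.max())/2;print(u,c,px('w4',u,c))
a=np.radians(82.5);x=np.array([np.cos(a),np.sin(a),0]);y=np.array([-np.sin(a),np.cos(a),0]);t=np.array([500.8,-61.1,0])
O=t+2*x+1.8*y+np.array([0,0,8.5])
for n,p in(('barL',(196,48,25)),('barR',(184,-48,25)),('Ltip',(253,32,26)),('Rtip',(253,-32,26)),('foot',(70,-25,10))):
    P=O+p[0]*x+p[1]*y+[0,0,p[2]];s=proj('s4',P);d=proj('d4',P);print(n,(s-[180,80])*1.667,(d-[170,190])*1.667+[400,0])
E
```

```text
360 227.5 [505.3  -9.6  33.6]
540 224.5 [518.8 105.5  32.8]
barL [163.  137.1] [626.2 127.5]
barR [202.2 173. ] [572.9 103.3]
Ltip [197.7 125.7] [600.2 148.7]
Rtip [227.9 146.3] [561.2 134.6]
foot [131.6 209.1] [616.   72.6]
```

```bash
python3 -m crank '[[[0.003,0.010,0,0,0,0,0.13],[0,0.02,0,0,0,0,0.13],[0,0.025,0,0,0,0,0.13],[0,0.025,0,0,0,0,0.13],[0,0.025,0,0,0,0,0.13]]]'
python3 -m crank '[[[0,0.02,0,0,0,0,0.13],[0,0.015,0,0,0,0,0.13],[0,0.01,0,0,0,0,0.13],[0,0,0,0,0,0,0.13],[0,0,0,0,0,0,0.13]]]'
python3 - <<'E'
from h import *
snap('scene','s5');snap('side','d5');snap('wrist','w5')
o=np.zeros((600,800,3),np.uint8)
b=cv2.imread('pics/s5.png')[80:200,260:420];o[:300,:400]=cv2.resize(b,(400,300),interpolation=2)
b=cv2.imread('pics/d5.png')[240:370,170:330];o[:325,400:]=cv2.resize(b,(400,325),interpolation=2)
b=cv2.imread('pics/w5.png');o[325:,:366]=cv2.resize(b,(366,275),interpolation=2)
cv2.imwrite('pics/c5.png',o)
E
```

```text
time_s: 7.6
tool_pos: [514.7, 44.5, 50.5]
orientation: [54.0, 90.0, 46.5]
wrist_force: [0.5, -0.3, -2.7]
grip_width: 51.9
time_s: 8.1
tool_pos: [520.3, 86.4, 50.3]
orientation: [-104.4, 90.0, -111.9]
wrist_force: [0.5, -0.6, -3.2]
grip_width: 52.0
```

View pics/c5.png

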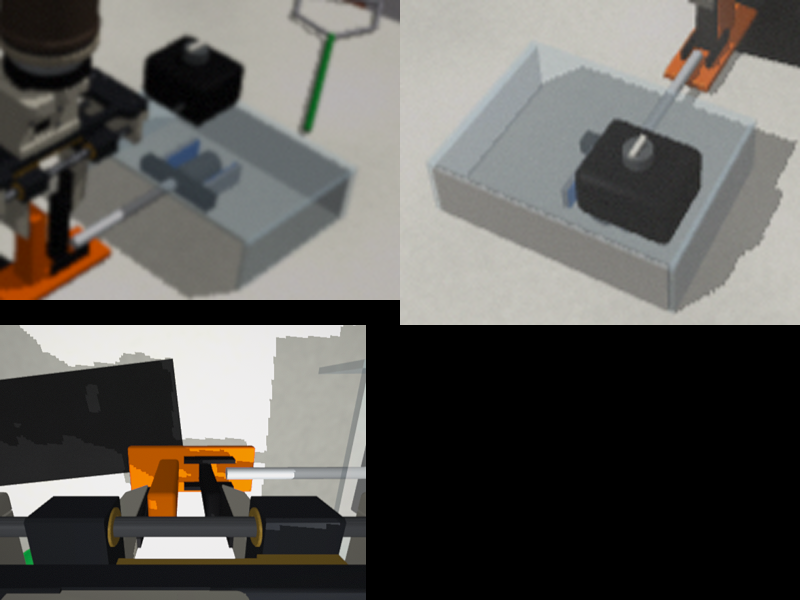

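The tube (crop 200,163) lies between the blue jaws. Now I squeeze.

```bash
python3 -m crank '[[[0,0,0,0,0,0,0.05],[0,0,0,0,0,0,0.0],[0,0,0,0,0,0,-0.05],[0,0,0,0,0,0,-0.15],[0,0,0,0,0,0,-0.3]]]'
python3 -m crank '[[[0,0,0,0,0,0,-0.3],[0,0,0,0,0,0,-0.3],[0,0,0,0,0,0,-0.3],[0,0,0,0,0,0,-0.3],[0,0,0,0,0,0,-0.3]]]'
```

```text
time_s: 8.75
tool_pos: [520.7, 87.1, 50.7]
orientation: [6.0, 90.0, -1.6]
wrist_force: [-0.5, -2.0, 0.2]
grip_width: 42.2
time_s: 9.25
tool_pos: [520.5, 87.1, 50.5]
orientation: [-15.5, 90.0, -23.0]
wrist_force: [-0.9, -2.4, 1.8]
grip_width: 42.3
```

```bash
python3 -m crank '[[[-0.003,0,0,0,0,0,-0.3],[-0.005,0,0,0,0,0,-0.3],[-0.004,0,0,0,0,0,-0.3],[0,-0.005,0,0,0,0,-0.3],[0,-0.01,0,0,0,0,-0.3]]]'
python3 -m crank '[[[0,-0.02,0,0,0,0,-0.3],[0,-0.025,0,0,0,0,-0.3],[0,-0.025,0,0,0,0,-0.3],[0,-0.025,0,0,0,0,-0.3],[0,-0.02,0,0,0,0,-0.3]]]'
python3 -m crank '[[[0,-0.015,0,0,0,0,-0.3],[0,-0.01,0,0,0,0,-0.3],[0,0,0,0,0,0,-0.3],[0,0,0,0,0,0,-0.3]]]'
python3 - <<'E'
from h import *
np.set_printoptions(precision=3,suppress=True)
s=telemetry.read_state();print(s['tool_pos'],s['joint_positions'],s['wrist_torque'])
snap('scene','s6');snap('side','d6');snap('wrist','w6')
o=np.zeros((600,800,3),np.uint8)
b=cv2.imread('pics/s6.png')[100:220,230:390];o[:300,:400]=cv2.resize(b,(400,300),interpolation=2)
b=cv2.imread('pics/d6.png')[210:340,230:390];o[:325,400:]=cv2.resize(b,(400,325),interpolation=2)
b=cv2.imread('pics/w6.png');o[325:,:366]=cv2.resize(b,(366,275),interpolation=2)
cv2.imwrite('pics/c6.png',o)
E
```

```text
time_s: 9.75
tool_pos: [518.5, 72.6, 62.6]
orientation: [46.0, 90.0, 38.6]
wrist_force: [0.3, -0.5, -2.6]
grip_width: 41.5
time_s: 10.25
tool_pos: [502.5, -44.4, 62.3]
orientation: [-117.4, 89.9, -125.0]
wrist_force: [-0.3, 1.3, -2.6]
grip_width: 41.7
time_s: 10.65
tool_pos: [500.2, -66.1, 62.4]
orientation: [83.7, 90.0, 76.1]
wrist_force: [-0.1, -0.2, -3.0]
grip_width: 42.2
[500.166 -66.1    62.423] [  4.495  23.5    -3.928 115.388   2.345  41.18   81.601] [-0.055  0.029  0.015]
```

View pics/c6.png

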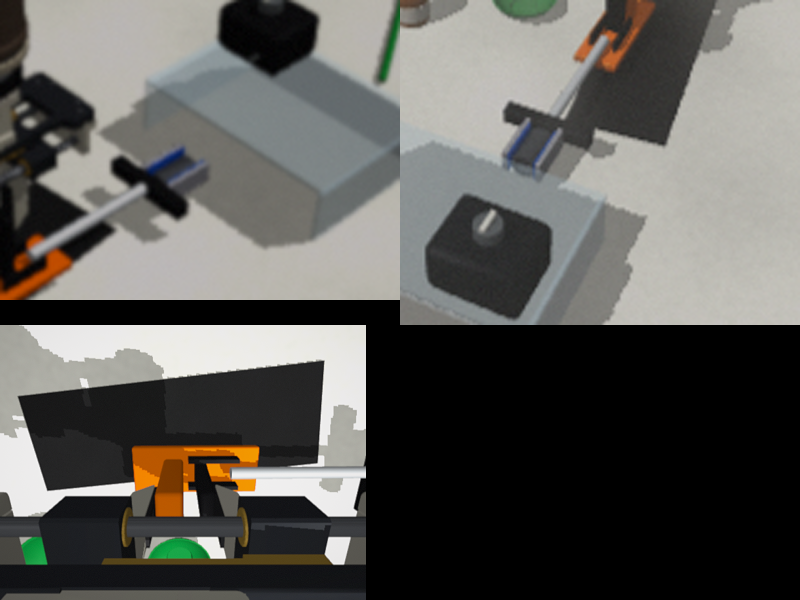

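The tube is out and held between the jaws (side crop 530,150). I lift, then carry it toward the dish.

```bash
python3 -m crank '[[[-0.01,0,0,0,0,0,-0.3],[-0.025,-0.008,-0.002,0,0,0,-0.3],[-0.025,-0.02,-0.006,0,0,0,-0.3],[-0.02,-0.026,-0.007,0,0,0,-0.3],[-0.01,-0.026,-0.007,0,0,0,-0.3]]]'
python3 -m crank '[[[0,-0.026,-0.007,0,0,0,-0.3],[0,-0.026,-0.007,0,0,0,-0.3],[0,-0.026,-0.007,0,0,0,-0.3],[0,-0.026,-0.007,0,0,0,-0.3],[0,-0.026,-0.007,0,0,0,-0.3]]]'
python3 -m crank '[[[0,-0.022,-0.006,0,0,0,-0.3],[0,-0.015,-0.004,0,0,0,-0.3],[0,-0.008,-0.002,2,0,0,-0.3],[0,0,0,4,0,0,-0.3],[0,0,0,6,0,0,-0.3]]]'
python3 -m crank '[[[0,0,0,6,0,0,-0.3],[0,0,0,6,0,0,-0.3],[0,0,0,6,0,0,-0.3],[0,0,0,6,0,0,-0.3],[0,0,0,6,0,0,-0.3]]]'
python3 -m crank '[[[0,0,0,6,0,0,-0.3],[0,0,0,6,0,0,-0.3],[0,0,0,5,0,0,-0.3],[0,0,0,3,0,0,-0.3],[0,0,0,0,0,0,-0.3]]]'
python3 - <<'E'
from h import *
np.set_printoptions(precision=3,suppress=True)
s=telemetry.read_state();M=R.from_euler('xyz',s['orientation'],degrees=True).as_matrix()
y=M[:,1];left=-M[:,2];print(s['tool_pos'],np.degrees(np.arctan2(y[1],y[0])),s['joint_positions'])
mouth=s['tool_pos']+231*y+1.8*left;print('mouth',mouth)
print('delta tool to dish',M.T@(np.array([609.6,-234.9,0])-mouth))
snap('scene','s7');snap('side','d7');
for f in('s7','d7'):
    z=np.load(f'pics/{f}.npz');h=cv2.cvtColor(z['p'],cv2.COLOR_RGB2HSV)
    m=((h[...,0]>45)&(h[...,0]<80)&(h[...,1]>90)).astype(np.uint8)
    n,l,st,c=cv2.connectedComponentsWithStats(m)
    for i in range(1,n):
        if st[i,4]>250:
            P=np.array([px(f,u,v,28) for v,u in zip(*np.where(l==i))]);print(f,st[i],(P.min(0)+P.max(0))/2,np.ptp(P,axis=0))
o=np.zeros((600,800,3),np.uint8)
b=cv2.imread('pics/s7.png')[150:360,80:360];o[:300,:400]=cv2.resize(b,(400,300),interpolation=2)
b=cv2.imread('pics/d7.png')[100:280,220:440];o[:327,400:]=cv2.resize(b,(400,327),interpolation=2)
cv2.imwrite('pics/c7.png',o)
E
```

```text
time_s: 11.3
tool_pos: [468.7, -143.1, 155.0]
orientation: [-0.8, 89.8, -8.3]
wrist_force: [0.3, -0.5, -2.5]
grip_width: 42.1
time_s: 11.8
tool_pos: [416.1, -267.7, 153.3]
orientation: [-3.5, 89.9, -11.0]
wrist_force: [0.4, -0.7, -3.0]
grip_width: 41.7
time_s: 12.3
tool_pos: [398.7, -309.8, 152.8]
orientation: [52.2, 90.0, 32.4]
wrist_force: [0.6, -0.1, -2.9]
grip_width: 41.4
time_s: 12.8
tool_pos: [399.0, -309.2, 152.8]
orientation: [96.6, 90.0, 46.8]
wrist_force: [0.1, 0.2, -1.6]
grip_width: 41.8
time_s: 13.3
tool_pos: [399.0, -309.3, 152.7]
orientation: [119.2, 90.0, 49.7]
wrist_force: [-0.0, -0.9, -3.7]
grip_width: 41.7
[ 398.981 -309.256  152.745] 20.445140493977615 [ 19.775  16.472  15.023 111.044  -5.309  53.133  57.844]
mouth [ 614.8   -226.879  152.852]
delta tool to dish [152.847  -7.746   5.739]
s7 [340   0  17  26 267] [  95.403 1027.952   28.   ] [164.664 197.383   0.   ]
s7 [ 383    0   53   40 1289] [ 258.681 1139.264   28.   ] [229.983 407.037   0.   ]
s7 [243 237  37  28 829] [630.88  -96.003  28.   ] [75.642 77.264  0.   ]
s7 [ 180  266   55   44 1814] [ 610.122 -234.373   28.   ] [105.002 105.631   0.   ]
s7 [ 231  308   79   71 4353] [ 783.381 -246.012   28.   ] [138.742 139.596   0.   ]
s7 [195 407  56  13 526] [ 815.235 -398.562   28.   ] [66.418 57.349  0.   ]
d7 [232 161  31  20 471] [ 798.988 -256.027   28.   ] [118.317 130.973   0.   ]
d7 [288 175  27  18 346] [ 604.654 -228.088   28.   ] [ 96.401 104.35    0.   ]
```

```bash
python3 -m crank '[[[0.008,-0.003,0.002,0,0,0,-0.3],[0.015,-0.003,0.002,0,0,0,-0.3],[0.017,0,0,0,0,0,-0.3],[0.015,0,0,0,0,0,-0.3],[0.008,0,0,0,0,0,-0.3]]]'
python3 -m crank '[[[0.001,0,0,0,0,0,-0.3],[0,0,0,0,0,0,-0.3],[0,0,0,0,0,0,-0.3]]]'
python3 - <<'E'
from h import *
snap('scene','s8');snap('side','d8');snap('wrist','w8')
o=np.zeros((600,800,3),np.uint8)
b=cv2.imread('pics/s8.png')[180:340,110:310];o[:320,:400]=cv2.resize(b,(400,320),interpolation=2)
b=cv2.imread('pics/d8.png')[120:240,240:390];o[:320,400:]=cv2.resize(b,(400,320),interpolation=2)
b=cv2.imread('pics/w8.png');o[325:,:366]=cv2.resize(b,(366,275),interpolation=2)
cv2.imwrite('pics/c8.png',o)
E
```

```text
time_s: 13.9
tool_pos: [393.2, -315.7, 87.9]
orientation: [-141.7, 89.9, 148.8]
wrist_force: [-1.2, 1.0, -2.0]
grip_width: 41.6
time_s: 14.2
tool_pos: [394.6, -316.4, 89.0]
orientation: [40.0, 89.9, -29.5]
wrist_force: [0.0, 0.5, -2.3]
grip_width: 41.4
```

View pics/c8.png

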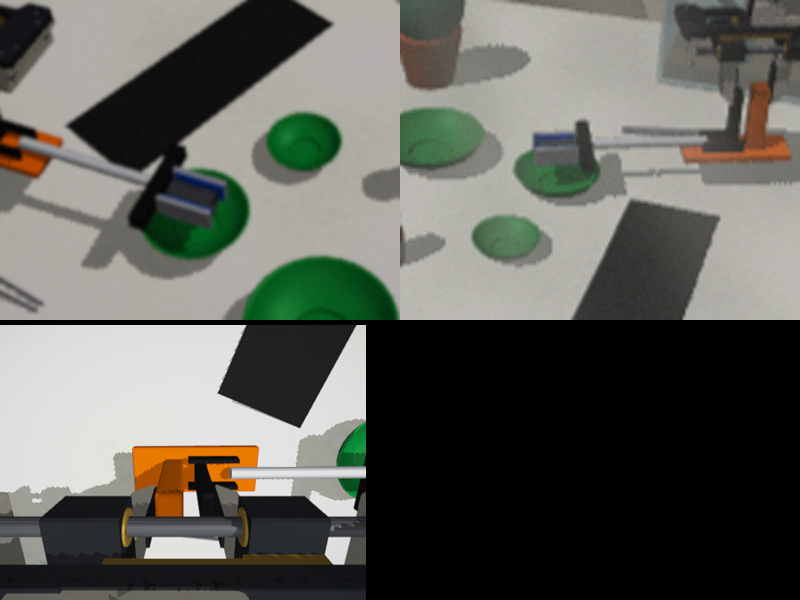

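The tube hangs over the middle dish (scene crop 192,199; dish at 196,213). I lower 4 mm and ease the trigger.

```bash
python3 -m crank '[[[0.004,0,0,0,0,0,-0.3],[0,0,0,0,0,0,-0.2],[0,0,0,0,0,0,-0.1],[0,0,0,0,0,0,-0.04],[0,0,0,0,0,0,0]]]'
python3 -m crank '[[[0,0,0,0,0,0,0.04],[0,0,0,0,0,0,0.08],[0,0,0,0,0,0,0.11],[0,0,0,0,0,0,0.13],[0,0,0,0,0,0,0.13]]]'
python3 -m crank '[[[0,0,0,0,0,0,0.13],[0,0,0,0,0,0,0.13],[-0.01,0,0,0,0,0,0.13],[-0.02,0,0,0,0,0,0.13],[-0.02,0,0,0,0,0,0.13]]]'
python3 -m crank '[[[-0.01,0,0,0,0,0,0.13],[-0.005,-0.01,0,0,0,0,0.13],[0,-0.015,0,0,0,0,0.13],[0,-0.015,0,0,0,0,0.13],[0,-0.01,0,0,0,0,0.13]]]'
python3 -m crank '[[[0,0,0,0,0,0,0.13],[0,0,0,0,0,0,0.13]]]'
python3 - <<'E'
from h import *
np.set_printoptions(precision=2,suppress=True)
s=telemetry.read_state();M=R.from_euler('xyz',s['orientation'],degrees=True).as_matrix()
y=M[:,1];print(np.degrees(np.arctan2(y[1],y[0])))
snap('scene','s9');snap('wrist','w9')
# is the grey tube in the dish? print colours along dish region
z=np.load('pics/s9.npz');p=z['p'].astype(int)
r=p[262:312,178:238];g=(r[...,1]>r[...,0]+25)
for row in g[::3,::2]: print(''.join('#' if a else '.' for a in row))
for u,v in((360,226),(540,226)):
  z=np.load('pics/w9.npz');col=z['p'][200:250,u].astype(int).min(1);q=np.where(col>130)[0]+200;c=(q.min()+q.max())/2;print(px('w9',u,c))
print(px('w9',210,190),px('w9',210,240),px('w9',350,192))
E
```

```text
time_s: 14.85
tool_pos: [394.2, -316.1, 84.5]
orientation: [58.5, 90.0, -11.1]
wrist_force: [0.7, -0.7, -2.7]
grip_width: 45.6
time_s: 15.35
tool_pos: [394.2, -316.1, 84.5]
orientation: [52.9, 90.0, -16.6]
wrist_force: [0.0, 1.3, -2.2]
grip_width: 51.8
time_s: 15.85
tool_pos: [393.9, -316.0, 135.5]
orientation: [-128.5, 90.0, 161.9]
wrist_force: [1.2, 0.2, -3.0]
grip_width: 52.0
time_s: 16.35
tool_pos: [344.4, -334.1, 148.7]
orientation: [-134.0, 89.9, 156.4]
wrist_force: [0.4, 0.0, -2.5]
grip_width: 52.2
time_s: 16.55
tool_pos: [347.1, -333.6, 149.2]
orientation: [162.7, 90.0, 93.1]
wrist_force: [-0.0, 0.2, -1.9]
grip_width: 51.9
20.433548070458517
..............................
............########..........
........################......
.....#####################....
....#######################...
...#########################..
..########....###############.
.########.........###########.
.########............########.
.#######.............#######..
.########............#######..
..############......#######...
..########################....
...######################.....
.....#################........
........############..........
..............................
[ 395.49 -312.63  127.64]
[ 506.97 -276.4   128.1 ]
[ 296.34 -327.02  115.39] [ 306.68 -361.67  114.18] [ 383.77 -295.99  114.89]
```

```bash
python3 - <<'E'
from h import *
for f in('w3','w4','w5','w6','w8','w9'):
  z=np.load(f'pics/{f}.npz');o=[]
  for u in(350,370,400,430,460,490):
    q=np.where(z['p'][200:250,u].astype(int).min(1)>130)[0]+200;o.append((q.min(),q.max()) if len(q) else None)
  h=cv2.cvtColor(z['p'],cv2.COLOR_RGB2HSV);m=(h[...,0]<20)&(h[...,1]>180)&(h[...,2]>80);
  t=[int(np.where(m[150:,u])[0].min()+150) if m[150:,u].any() else None for u in(205,225,270,300,340,370,385)]
  print(f,o,t)
E
```

```text
w3 [(np.int64(220), np.int64(235)), (np.int64(220), np.int64(235)), (np.int64(220), np.int64(235)), (np.int64(219), np.int64(235)), (np.int64(219), np.int64(235)), (np.int64(219), np.int64(234))] [186, 184, 184, 184, 184, 184, 184]
w4 [(np.int64(220), np.int64(235)), (np.int64(220), np.int64(235)), (np.int64(219), np.int64(249)), (np.int64(219), np.int64(249)), (np.int64(219), np.int64(249)), (np.int64(200), np.int64(249))] [184, 184, 184, 184, 184, 184, 184]
w5 [(np.int64(220), np.int64(235)), (np.int64(220), np.int64(235)), (np.int64(200), np.int64(249)), (np.int64(200), np.int64(249)), (np.int64(200), np.int64(249)), (np.int64(200), np.int64(249))] [184, 184, 184, 186, 185, 185, 186]
w6 [None, (np.int64(219), np.int64(234)), (np.int64(219), np.int64(249)), (np.int64(219), np.int64(249)), (np.int64(214), np.int64(249)), (np.int64(200), np.int64(249))] [185, 184, 184, 184, 184, 184, 184]
w8 [None, (np.int64(218), np.int64(234)), (np.int64(200), np.int64(249)), (np.int64(200), np.int64(249)), (np.int64(200), np.int64(249)), (np.int64(200), np.int64(249))] [187, 186, 186, 185, 185, 185, 185]
w9 [(np.int64(219), np.int64(234)), (np.int64(219), np.int64(234)), (np.int64(200), np.int64(249)), (np.int64(200), np.int64(249)), (np.int64(200), np.int64(249)), (np.int64(200), np.int64(249))] [186, 186, 186, 186, 186, 185, 186]
```

```bash
python3 -m crank '[[[0,0.010,-0.007,0,0,0,0.13],[0,0.02,-0.014,0,0,0,0.13],[0,0.026,-0.018,0,0,0,0.13],[0,0.026,-0.018,0,0,0,0.13],[0,0.026,-0.018,0,0,0,0.13]]]'
python3 -m crank '[[[0,0.023,-0.017,0,0,0,0.13],[0,0.016,-0.012,0,0,0,0.13],[0,0.009,-0.006,-2,0,0,0.13],[0,0,0,-4,0,0,0.13],[0,0,0,-6,0,0,0.13]]]'
python3 -m crank '[[[0,0,0,-6,0,0,0.13],[0,0,0,-6,0,0,0.13],[0,0,0,-6,0,0,0.13],[0,0,0,-6,0,0,0.13],[0,0,0,-6,0,0,0.13]]]'
python3 -m crank '[[[0,0,0,-6,0,0,0.13],[0,0,0,-6,0,0,0.13],[0,0,0,-6,0,0,0.13],[0,0,0,-5,0,0,0.13],[0,0,0,-3,0,0,0.13]]]'
python3 -m crank '[[[0.01,0,0,-1,0,0,0.13],[0.02,0,0,0,0,0,0.13],[0.015,0,0,0,0,0,0.13],[0.01,0,0,0,0,0,0.13],[0,0,0,0,0,0,0.13]]]'
python3 - <<'E'
from h import *
np.set_printoptions(precision=2,suppress=True)
s=telemetry.read_state();M=R.from_euler('xyz',s['orientation'],degrees=True).as_matrix()
y=M[:,1];print(s['tool_pos'],np.degrees(np.arctan2(y[1],y[0])),M.T@(np.array([454.8,-176,46])-s['tool_pos']))
E
```

```text
time_s: 17.15
tool_pos: [423.6, -223.1, 149.4]
orientation: [119.4, 90.0, 50.0]
wrist_force: [0.8, 0.3, -2.2]
grip_width: 52.1
time_s: 17.65
tool_pos: [455.3, -175.2, 149.3]
orientation: [-110.1, 90.0, -167.3]
wrist_force: [0.1, 0.2, -2.5]
grip_width: 51.8
time_s: 18.15
tool_pos: [455.0, -175.9, 149.4]
orientation: [-117.0, 90.0, -144.2]
wrist_force: [-0.3, 0.2, -2.4]
grip_width: 52.1
time_s: 18.65
tool_pos: [455.0, -175.9, 149.4]
orientation: [-124.1, 90.0, -125.4]
wrist_force: [0.3, -0.1, -2.7]
grip_width: 51.9
time_s: 19.15
tool_pos: [453.9, -175.6, 92.9]
orientation: [165.2, 89.8, 164.7]
wrist_force: [0.3, -0.9, -1.5]
grip_width: 52.2
[ 453.9  -175.56   92.88] 89.48307167461417 [46.88 -0.46  1.03]
```

```bash
python3 -m crank '[[[0.012,0,0,0,0,0,0.13],[0.014,0,0,0,0,0,0.13],[0.010,0,0,0,0,0,0.13],[0.006,0,0,0,0,0,0.13],[0.002,0,0,0,0,0,0.13]]]'
python3 -m crank '[[[0.001,0,0,0,0,0,0.13],[0,0,0,0,0,0,0.13],[0,0,0,0,0,0,0.13]]]'
```

```text
time_s: 19.65
tool_pos: [454.8, -175.9, 49.9]
orientation: [164.0, 90.0, 163.5]
wrist_force: [0.1, -0.2, -3.0]
grip_width: 52.2
time_s: 19.95
tool_pos: [455.3, -176.0, 49.8]
orientation: [-15.5, 90.0, -16.1]
wrist_force: [-0.1, -0.3, -3.0]
grip_width: 51.9
```

```bash
python3 -m crank '[[[0.002,0,0,0,0,0,0.13],[0.001,0,0,0,0,0,0.13],[0.001,0,0,0,0,0,0.13],[0,0,0,0,0,0,0.13],[0,0,0,0,0,0,0.13]]]'
```

```text
time_s: 20.45
tool_pos: [455.4, -176.4, 46.0]
orientation: [-26.9, 89.9, -27.4]
wrist_force: [-1.0, -1.9, 6.0]
grip_width: 51.8
```

```bash
python3 -m crank '[[[-0.001,0,0,0,0,0,0.18],[0,0,0,0,0,0,0.24],[0,0,0,0,0,0,0.4],[0,0,0,0,0,0,0.7],[0,0,0,0,0,0,0.9]]]'
python3 -m crank '[[[0,0,0,0,0,0,0.95],[0,0,0,0,0,0,0.95],[-0.01,0,0,0,0,0,0.95],[-0.02,0,0,0,0,0,0.95],[-0.03,0,0,0,0,0,0.95]]]'
python3 -m crank '[[[-0.04,0,0,0,0,0,0.95],[-0.04,0,0,0,0,0,0.95],[-0.02,0.02,-0.005,0,0,0,0.95],[0,0.01,-0.005,0,0,0,0.95],[0,0,0,0,0,0,0.95]]]'
python3 - <<'E'
from h import *
np.set_printoptions(precision=1,suppress=True)
snap('scene','s10');snap('side','d10');snap('wrist','w10')
z=np.load('pics/w10.npz');h=cv2.cvtColor(z['p'],cv2.COLOR_RGB2HSV);K,T=pose(z)
v,u=np.where((h[...,0]<20)&(h[...,1]>180)&(h[...,2]>80)&(z['d']>0));d=z['d'][v,u]
P=(T[:3,:3]@(np.linalg.inv(K)@np.stack([u,v,np.ones_like(u)])*d)).T+T[:3,3]
Q=P[P[:,2]>85];print('handle top',Q.min(0),Q.max(0),Q.mean(0),len(Q))
Q=P[(P[:,2]<16)&(P[:,2]>8)];print('foot top',np.percentile(Q,[1,99],axis=0))
o=np.zeros((600,800,3),np.uint8)
b=cv2.imread('pics/s10.png')[160:370,60:360];o[:320,:400]=cv2.resize(b,(400,280+40),interpolation=2)
b=cv2.imread('pics/d10.png')[120:280,210:390];o[:320,400:]=cv2.resize(b,(400,320),interpolation=2)
b=cv2.imread('pics/w10.png');o[325:,:366]=cv2.resize(b,(366,275),interpolation=2)
b=cv2.imread('pics/s0.png') if 0 else cv2.imread('pics/scene0.png')[160:370,60:360];o[325:,400:]=cv2.resize(b,(400,275),interpolation=2)
cv2.imwrite('pics/c10.png',o)
a=cv2.imread('pics/scene0.png').astype(int);b=cv2.imread('pics/s10.png').astype(int)
for n,(x0,x1,y0,y1) in dict(jar=(312,345,238,278),tweez=(60,135,293,338),mat=(143,278,168,268)).items(): print(n,np.abs(a-b)[y0:y1,x0:x1].mean())
E
```

```text
time_s: 20.95
tool_pos: [455.0, -175.9, 46.4]
orientation: [4.6, 90.0, 4.1]
wrist_force: [0.2, -0.1, 0.7]
grip_width: 75.4
time_s: 21.45
tool_pos: [453.9, -175.6, 106.7]
orientation: [164.4, 89.9, 163.9]
wrist_force: [0.5, -0.6, -0.2]
grip_width: 89.4
time_s: 21.95
tool_pos: [444.7, -144.4, 206.9]
orientation: [16.3, 90.0, 15.9]
wrist_force: [0.4, 0.3, 0.2]
grip_width: 89.7
handle top [ 440.4 -201.6   85.1] [ 466.1 -157.1   96.3] [ 452.1 -190.6   93.5] 641
foot top [[ 428.8 -231.2    8.4]
 [ 478.5 -104.8   14.4]]
jar 3.4613636363636364
tweez 4.088098765432099
mat 9.698
```

View pics/c10.png

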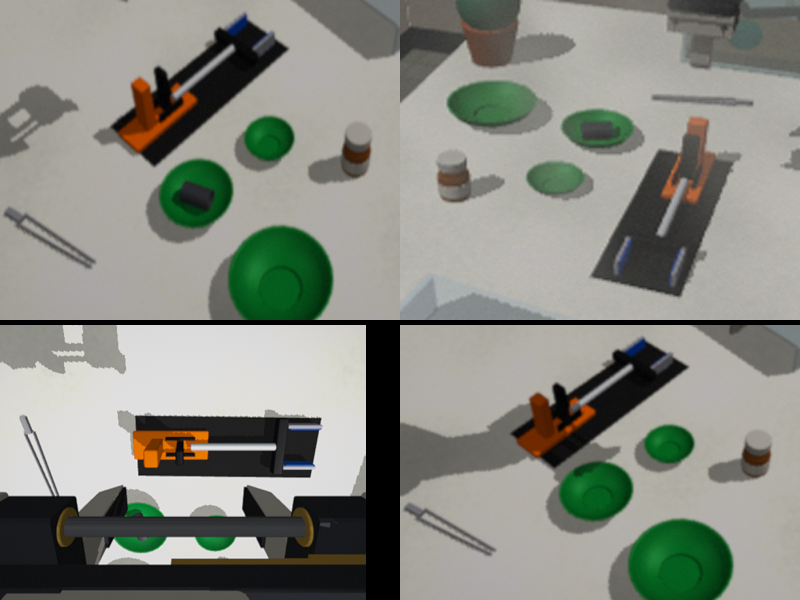

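```bash
python3 -c "
from station import ticket; print(ticket.finish_job())"
```

```text
the job is handed in; nothing more can be done
None
```

I picked up the reacher, gripped the tube under the riser with its jaws and drew it out. I then released it about 5 mm above the rim of the middle-sized dish, put the reacher back on its mat and handed the job in at about 22 s of the 54 s allowed.

- **Tube and dish:** the last pictures show the tube lying in the middle dish, and the dish upright.
- **Reacher:** it stands upright on the mat with its jaws pointing the same way as before. By the wrist camera it is about 3.5 mm further forward (toward the jaws) than at the start, and about 0.5 mm off sideways.
- **Jar and tweezers:** they look unmoved next to the first picture, and the small image differences around them look like noise and shadow.
- **Forces:** the wrist force I read between moves stayed at about 6 N, well under the limit.
- **One disagreement:** with the tube pinched, the finger opening read 42 mm where I expected about 44 mm. The tube still held firmly through the whole carry.

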